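# Clamp a square tube in the welding fixture

## Robot

A 6-joint arm with a two-finger parallel gripper is mounted at the origin on the work surface. World frame = base frame: x ahead of the robot, y to its left, z up, the work surface at z = 0. Lengths are in mm, angles in degrees, forces in N, time in s.
With the tool pointing down it reaches from about 300 to 850 mm from the base axis. Payload 4.2 kg.
Tool frame: the origin (TCP) lies on the mounting face of the last link; the fingertips stand 191 mm ahead of it and the grasp point (between the pads) lies 172 mm ahead of it; z points along the fingers, y is the direction in which the jaws open and shut (so a half turn about z gives the same grasp; the last joint's range is limited). The gripper opens to 91 mm and grips with 3 to 60 N. Pads are 32 mm wide; open, the fingers measure 118 mm over their backs; the gripper's body (76 mm by 178 mm) begins 60 mm behind the grasp point.
Start: joints at [-68.87, 18.312, 89.639, -0, 72.044, -1.146], TCP at [217.968, -532.083, 404.776] pointing down, gripper open.
Joint ranges: [-177.97, 177.97], [-48.28, 115.42], [12.27, 149.76], [-77.06, 257.06], [2.81, 150.46], [-146.56, 146.56]. Speed limits (degrees/s): [147.25, 147.25, 180, 180, 180, 180].

## Interface

Orientations are given as [roll, pitch, yaw] about the fixed x, y, z axes, in that order (R = Rz(yaw) Ry(pitch) Rx(roll)).
In Python, from workcell import env gives the robot as it stands.
- The arm moves only by the shell command python3 -m handwheel 'ROWS' [FORCE]. ROWS is JSON, a list of rows, each an object with "gripper": the opening in per cent of the stroke, from 0 (shut) to 100 (fully open); "travel": the shift along the tool's x, y, z in m, a list of three; "twist": the turn about the tool's z in rad. In form: [{"gripper": gripper, "travel": [x, y, z], "twist": twist}, ...]. A call has 1 to 5 rows; each row shifts and turns the commanded pose from where the row before left it, along the tool's axes as they then stand; what a row does not reach is not made up. A row lasts 1/12 s, in which the tool goes at most 41.7 mm and 7.16 degrees, less where a joint would pass 70% of its speed; a pose out of reach is approached as far as the arm can. A call with a gripper value outside its range is refused whole. The fingers move at their own pace and stop on an object; FORCE is the grip in N (left out, the last holds). Time passes only in rows, so rows that do not move let the fingers close. It gives the time, the measured TCP pose, the force and the opening at its end, in the units of the state.
- env.state(): the state, without advancing time (a new reading comes with each control period).
- env.grab_frame(name): name is "side" or "top"; returns a dict with "frame" (400x640x3 uint8, red, green, blue), "intrinsics" (3x3 intrinsics, pixels), "extrinsics" (4x4, takes a point from camera to world coordinates). Camera axes: x right, y down, z forward; pixel columns grow to the right and rows downward; lengths in mm; the calibration is good to about 2 mm. A picture is of the moment at which its call begins. There is no depth.
- env.job_done(): hands the job in, once; it reports no verdict.
Trained networks look in the newest picture that a camera, given by its name, has taken for a name from the list of things; names that differ only in an ending like _2 or _b are one class to them, and where a whole thing is asked for, a point or a joint stands for the part that bears it (a point fixed in the world has none). Each returns a list of dicts, best first, with "confidence" (0 to 1); they miss things now and then, are a little off and sometimes report something else, mostly with a low value. They report only what shows in the picture. A call takes as long as a camera call. They do not tell look-alikes from the thing itself.
- env.trace(camera, thing): "pixels" (400x640 bool, what is visible of it) and "uv" ([column, row] in pixels, amid what is visible of it).
- env.pinpoint(camera, thing): "uv" ([column, row] in pixels: a listed point, or the origin of a listed thing).
The state is a dict: "time_s": time; "qpos": joint angles; "qvel": joint speeds; "effort": joint torques, N m; "ee_pos": TCP position; "ee_rot": TCP orientation; "force": force on the tool from outside, world axes, zero at the start; "torque": the same for the moment, N m; "gripper_width": finger opening in mm.
Only numpy, scipy, OpenCV 4.12 (cv2) and the standard library are available. Lean on these libraries where they do the work, as an engineer would, in place of code of your own. Each camera call takes 0.05 s, during which the arm holds its last target. There are 200 camera calls.

## Task

Lay the long square aluminium tube flat and straight in the slot of the bench clamp and slide it under the pressure pad until its end meets the upright. Then turn the clamp's T-handle clockwise, letting go and taking it again as often as needed, until the clearly rising resistance shows that the tube is firmly clamped, and stop there so that the thin wall is not crushed.

Things in the scene. Friction and masses are not known exactly. Their poses are not given: they have to be found in the camera images.
- clamp: Grey steel screw clamp fixed to the bench. Origin on the bench top straight below the screw axis, z up. Base plate 90 mm wide (x +-45) from y = -200 to +60 mm, top at z = 20 mm; the tube lies on it, along y. Upright 50 mm wide at the +y end; it carries an overarm 50 mm wide, y = -20 to +55, z = 80 to 106 mm, through which the vertical screw passes.
- slot_home (a point): Where the tube's middle is when home: clamp frame (0, -95, 32.5) mm. Axes as the clamp's: y along the slot, towards the upright. From here 30 mm towards the upright and 70 mm the other way nothing stands on the plate beside the tube: room for fingers.
- slot_mouth (a point): Outer, open end of the slot on the plate's top: clamp frame (0, -190, 20) mm. Two pairs of guide blocks make the slot, at clamp y = -190 to -165 and -65 to -40 mm; 31 mm clear between the blocks of a pair, each block 16 mm wide and 10 mm high.
- end_stop (a point): Face of the upright that the tube's end must meet: clamp frame (0, +15, 32.5) mm.
- t_bar (a point): Middle of the T-handle's crossbar, on the screw axis, 150 mm above the bench at all times. Level steel bar 84 mm long along this point's own y, 14 x 14 mm; a 10 mm shaft below its middle. Clockwise from above tightens: the handle stays at its height and the pad below the overarm sinks 5 mm per rad. It stays where left; overarm top is at 106 mm.
- screw_axis (a point): Middle of the crossbar, fixed to the clamp, not turning. Turning takes a friction torque of about 0.3 N m all along (standing still, it can act either way); with a tube in the slot the pad is free for the first 1.8 to 2.8 rad. Once it touches, the torque rises by about 0.25 N m per further rad; stop when it is about 0.25 N m above free turning (1 rad past touching).
- pad: Round steel pad on the ram that the screw drives down, 22 mm across, spring-cushioned (10 N per mm). Origin mid lower face, 54 to 59 mm above the bench at the start; the top of a tube in the slot is at 45 mm. Firmly clamped: over 25 N (0.5 rad past touching); over 85 N (1.7 rad past touching) crushes the tube.
- tube: The work: plain aluminium square tube, 25 x 25 mm, 220 mm long along its own y, about 0.12 kg, loose on the bench; either end first, any side down. Origin mid-length, in the middle of the side it starts on. A much shorter tube (90 mm) of the same section lies elsewhere and is not wanted.
- tube_mid (a point): Centre of the square tube (12.5 mm from each side), y along its length.
Things that resemble listed ones, but are neither listed nor needed, are in the scene too. Of the things like the tube, leave any that is turquoise or yellow; of the rest the smaller one is meant.

How it is judged (in metres and radians):
On the way, in this order (a step that is already met when the one before it is completed fails the run):
1. the tube lies in the slot, home against the upright (x of tube_mid in the frame of clamp between -0.006 and 0.006 m and y of tube_mid in the frame of clamp above -0.103 m and z of tube_mid in the frame of clamp below 0.036 m and angle between the y axis of tube and the y axis of clamp, either way round below 0.07 rad), for 0.2 s.
2. the pad presses the tube firmly (over 25 N) (all of step 1 and contact force between pad and tube above 25 N), for 0.2 s.
At the end, for the whole second after the job is handed in: The tube lies at rest on the clamp's base in its slot, its axis within 0.07 rad of the slot's and its middle within 6 mm of the slot's centre line, its end within 8 mm of the upright, and the pad presses it with more than 25 N (all of step 2 and linear speed of tube below 0.02 m/s); the robot touches nothing.
It fails at once if the tube is crushed: the pad presses it with more than 85 N (contact force between pad and tube above 85 N).
It also fails if it takes over 72 s, if anything falls off the work surface, if the arm or the gripper's body presses on something with over 40 N, if the wrist force passes 120 N, or if a joint passes its speed limit or range.

## Working session

There is one attempt and no reset: what is moved stays moved. The work goes in short steps, Python scripts to look and compute and a shell command to move; the robot and the scene stay as the last step left them, time stands still between calls to the robot, and variables do not carry over. Pictures are saved under pics/ and viewed, about 8 in all and at most 12, crops included, and the job is handed in when it is done.

```bash
mkdir -p pics; ls; python3 - <<'E'
from workcell import env
import cv2,numpy as np
print(env.state())
for c in("top","side"):
    f=env.grab_frame(c); cv2.imwrite(f"pics/{c}0.png",f["frame"][:,:,::-1])
    print(c,f["intrinsics"],np.round(f["extrinsics"],4).tolist())
    for t in("tube","tube_mid","clamp","slot_home","slot_mouth","end_stop","t_bar","screw_axis","pad"):
        print(t,[(np.round(d["uv"],1).tolist(),round(d["confidence"],2)) for d in env.pinpoint(c,t)][:5])
E
```

```text
pics
{'time_s': 0.0, 'qpos': array([-6.88701357e+01,  1.83502482e+01,  8.97057342e+01, -2.34357681e-03,
        7.20434229e+01, -1.14603113e+00]), 'qvel': array([ 0.01637803, -0.03557781, -0.09791493,  0.02050505,  0.03724614,
       -0.04828508]), 'effort': array([-1.44614962e-03, -4.12470603e+01, -2.31974119e+01,  7.26050581e-02,
        4.58769780e-02, -1.17329932e-04]), 'ee_pos': array([ 217.89689367, -531.93181611,  403.93850694]), 'ee_rot': array([-1.79900570e+02,  2.39547300e-04,  2.22766201e+01]), 'force': array([ 0.56420272, -0.29222615,  1.00776959]), 'torque': array([ 0.009499  , -0.01702954, -0.05640265]), 'gripper_width': 91.24036347851991}
top [[385.73015288   0.         318.71102327]
 [  0.         385.73015288 197.5570177 ]
 [  0.           0.           1.        ]] [[-0.0278, -0.9838, 0.177, 186.5978], [-0.9996, 0.027, -0.0069, -223.9047], [0.002, -0.1772, -0.9842, 1433.8782], [0.0, 0.0, 0.0, 1.0]]
tube [([438.1, 212.0], 0.97), ([190.1, 243.5], 0.95), ([372.6, 251.8], 0.89), ([312.1, 192.9], 0.67)]
tube_mid [([373.4, 248.4], 0.94), ([314.3, 191.7], 0.77), ([192.2, 24
[... 187 characters left out ...]
.84)]
pad []
side [[508.42798106   0.         323.69935692]
 [  0.         508.42798106 209.99361827]
 [  0.           0.           1.        ]] [[0.9433, -0.2288, 0.2405, -19.5466], [-0.3318, -0.6712, 0.6628, -1396.8864], [0.0098, -0.7051, -0.7091, 1390.7032], [0.0, 0.0, 0.0, 1.0]]
tube [([338.0, 231.8], 0.88), ([365.3, 345.4], 0.84), ([292.8, 290.5], 0.73), ([258.3, 166.5], 0.43)]
tube_mid [([293.6, 290.9], 0.95), ([338.8, 229.3], 0.91), ([365.2, 338.1], 0.89), ([257.0, 163.9], 0.67)]
clamp [([310.4, 169.8], 0.56)]
slot_home [([318.3, 177.2], 0.84)]
slot_mouth [([321.3, 194.6], 0.69)]
end_stop [([310.3, 161.2], 0.95)]
t_bar [([311.1, 139.1], 0.5)]
screw_axis [([311.7, 141.9], 0.58)]
pad []
```

View pics/top0.png

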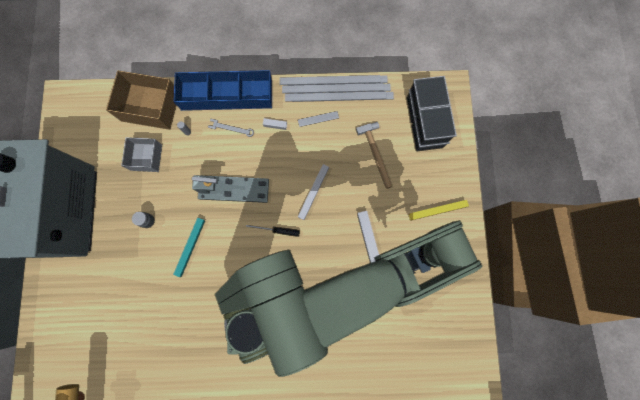

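View pics/side0.png

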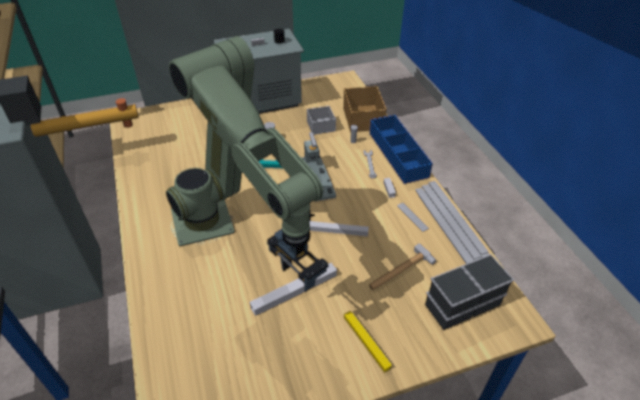

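The top view shows grey bars at about (313,192) and (370,245, partly under the arm), turquoise at (190,245) and yellow at (440,209). The clamp is at (230,188), handle end to the left. The side view shows the two grey bars at (338,229) and (293,290), so next I measure their sizes.

```bash
cat > h.py <<'E'
from workcell import env
import cv2,numpy as np
def frame(c): return env.grab_frame(c)
def ray(f,uv,z):
    K,E=f["intrinsics"],f["extrinsics"]
    d=E[:3,:3]@np.linalg.solve(K,[uv[0],uv[1],1]); o=E[:3,3]
    return o+d*(z-o[2])/d[2]
def tri(fs,uvs):
    A=np.zeros((3,3));b=np.zeros(3)
    for f,uv in zip(fs,uvs):
        d=f["extrinsics"][:3,:3]@np.linalg.solve(f["intrinsics"],[uv[0],uv[1],1]);d/=np.linalg.norm(d)
        P=np.eye(3)-np.outer(d,d);A+=P;b+=P@f["extrinsics"][:3,3]
    return np.linalg.solve(A,b)
def rect(f,m,z):
    cs,_=cv2.findContours(m.astype(np.uint8),cv2.RETR_EXTERNAL,cv2.CHAIN_APPROX_NONE)
    c=max(cs,key=cv2.contourArea)[:,0,:]
    p=np.array([ray(f,q,z)[:2] for q in c],np.float32)
    return cv2.minAreaRect(p)
E
python3 - <<'E'
from h import *
fs={c:frame(c) for c in("top","side")}
for c in fs:
    for d in env.trace(c,"tube"):
        r=rect(fs[c],d["pixels"],20); print(c,np.round(d["uv"]),round(d["confidence"],2),d["pixels"].sum(),np.round(r[0],1),np.round(r[1],1),round(r[2],1))
T,S=fs["top"],fs["side"]
print("screw tri",tri([T,S],[(206.6,179.6),(311.7,141.9)]),tri([T,S],[(207.5,181.4),(311.1,139.1)]))
print("home",tri([T,S],[(238,185.7),(318.3,177.2)]),"stop",tri([T,S],[(206.4,183.9),(310.3,161.2)]),"clamp",tri([T,S],[(212.7,186.2),(310.4,169.8)]))
print("mouth",ray(S,(321.3,194.6),20), "home z", ray(T,(238,185.7),32.5),ray(S,(318.3,177.2),32.5))
print(ray(T,(206.6,179.6),150),ray(S,(311.7,141.9),150),ray(T,(206.4,183.9),32.5),ray(S,(310.3,161.2),32.5),ray(T,(212.7,186.2),0),ray(S,(310.4,169.8),0))
def mosaic(f,u0,u1,v0,v1): return cv2.resize(f["frame"][v0:v1,u0:u1,::-1],(400,400),interpolation=cv2.INTER_CUBIC)
cv2.imwrite("pics/m1.png",np.hstack([mosaic(T,180,280,140,240),mosaic(S,270,350,120,200)]))
E
```

```text
top [367. 235.] 0.93 587 [ 296.1 -408.4] [187.8  45.9] 12.3
top [186. 247.] 0.74 553 [272.5 242.4] [ 35.1 220.8] 68.7
top [312. 192.] 0.73 450 [ 464.5 -212.8] [ 32.6 220.5] 64.9
top [440. 212.] 0.64 469 [ 383.8 -674.3] [ 31.4 226.3] 12.0
side [366. 338.] 0.93 725 [ 381.1 -678.3] [ 37.1 229. ] 11.9
side [270. 163.] 0.7 141 [324.8 218.4] [51.9 86.2] 71.3
side [280. 292.] 0.69 1073 [ 171.7 -436.7] [192.7  63. ] 13.5
side [336. 229.] 0.56 579 [ 464.1 -220.6] [ 53.8 215.1] 61.9
screw tri [489.8007762  150.75711405 139.61929028] [481.13926271 140.74458984 162.02798336]
home [490.24808866  67.22679743  21.44979443] stop [500.01532177 189.79715522   7.56508478] clamp [496.78924564 175.55777163 -27.51585154]
mouth [464.6935166  -32.26507649  20.        ] home z [491.59395421  64.45312409  32.5       ] [482.3147306   55.34614163  32.5       ]
[490.21056706 147.41444194 150.        ] [482.64887689 137.77580033 150.        ] [501.64123763 181.75290487  32.5       ] [483.37300293 160.97491491  32.5       ] [499.35779316 167.06275625   0.        ] [478.17207153 144.85472519   0.        ]
```

View pics/m1.png

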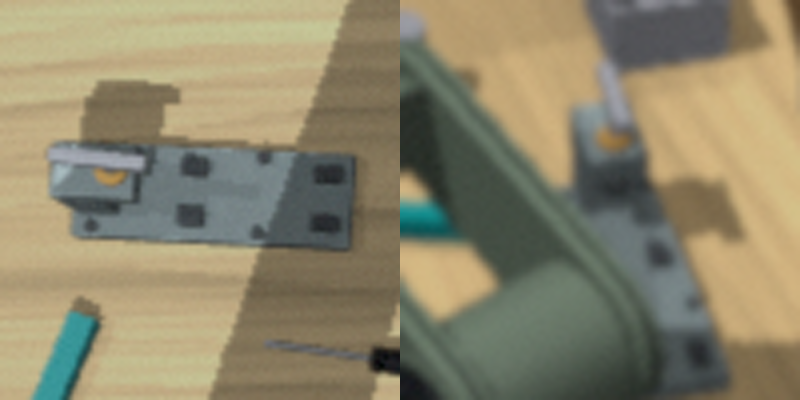

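The clamp shows base plate, four dark guide blocks and the crossbar nearly along the slot. The narrow grey bar at top (313,192) is about 220×25 mm and the other grey one is clearly bigger, so the narrow one is the tube. Next I fit the clamp pose and bar angle.

```bash
cat > fit.py <<'E'
from h import *
from scipy.optimize import least_squares
def proj(f,p):
    E=f["extrinsics"];q=E[:3,:3].T@(np.asarray(p)-E[:3,3]);q=f["intrinsics"]@q;return q[:2]/q[2]
def cl(p,P): # clamp->world
    c,s=np.cos(p[2]),np.sin(p[2]);return np.array([p[0]+c*P[0]-s*P[1],p[1]+s*P[0]+c*P[1],P[2]])
E
python3 - <<'E'
from fit import *
T,S=frame("top"),frame("side")
t=lambda u,v:(180+u/4-.375,140+v/4-.375)
s=lambda u,v:(270+(u-400)/5-.4,120+v/5-.4)
pts=[(T,t(328,173),(23.5,-177.5,30)),(T,t(324,224),(-23.5,-177.5,30)),(T,t(195,165),(23.5,-52.5,30)),(T,t(191,215),(-23.5,-52.5,30)),
(T,t(357,155),(45,-200,20)),(T,t(351,250),(-45,-200,20)),(T,t(74,236),(-45,60,20)),(T,t(98,158),(0,0,157))]
sp=[(S,s(660,252),(23.5,-52.5,30)),(S,s(700,345),(23.5,-177.5,30)),(S,s(730,385),(45,-200,20)),(S,s(613,95),(0,0,157))]
for name,P in(("top",pts),("both",pts+sp)):
    r=least_squares(lambda p:np.concatenate([proj(f,cl(p,X))-uv for f,uv,X in P]),[490,150,0])
    print(name,r.x[:2],np.degrees(r.x[2]));print(np.round(r.fun.reshape(-1,2),1).tolist())
a,b=[ray(T,t(*q),157) for q in((50,156),(146,161))];print("bar",a,b,np.degrees(np.arctan2(*(a-b)[[1,0]])))
for e in env.trace("top","t_bar"):print(e["confidence"],rect(T,e["pixels"],155))
# tube: edges in top image
x=T["frame"][155:230,285:340,::-1];cv2.imwrite("pics/tube.png",cv2.resize(x,None,fx=8,fy=8,interpolation=cv2.INTER_CUBIC))
for e in env.trace("top","tube"):
    if abs(e["uv"][0]-312)<8:
        v,u=np.nonzero(e["pixels"]);p=np.array([ray(T,q,25)[:2] for q in zip(u,v)])
        w,V=np.linalg.eigh(np.cov(p.T));print("tube",p.mean(0),np.degrees(np.arctan2(V[1,1],V[0,1])),rect(T,e["pixels"],25))
E
```

```text
top [490.49790789 154.30346121] -4.501475538927964
[[0.5, 0.1], [0.5, -0.2], [0.2, 0.4], [0.1, 0.3], [-0.0, -0.1], [-0.3, -0.3], [-0.8, -0.3], [-0.1, -0.0]]
both [490.73029463 153.53380892] -4.6844836383279365
[[0.7, 0.2], [0.7, -0.2], [0.4, 0.4], [0.2, 0.3], [0.2, 0.0], [-0.1, -0.2], [-0.6, -0.4], [0.1, -0.1], [-0.4, -0.5], [-0.5, 1.0], [0.3, -2.2], [0.2, -0.8]]
bar [493.28971212 194.51138101 157.        ] [486.71571749 113.11152404 157.        ] 85.38271405132781
0.64 ((486.118408203125, 153.3197784423828), (78.78948974609375, 24.332534790039062), 88.43207550048828)
tube [ 463.03235398 -213.11986101] 153.65879637454532 ((464.7156982421875, -213.80560302734375), (29.632190704345703, 222.87939453125), 63.64865493774414)
```

View pics/tube.png

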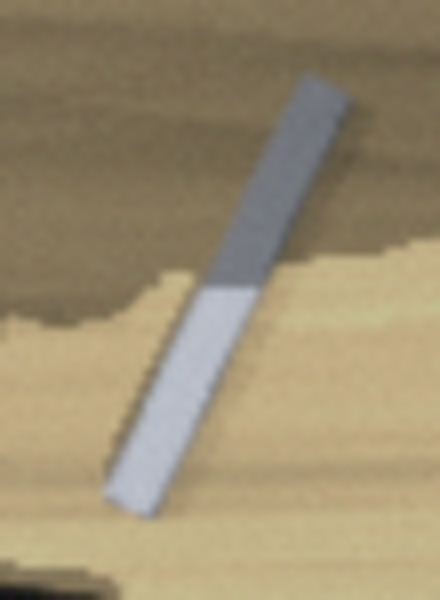

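The tube crop shows one clean bar with its centre at top pixel (313.2,191.4), lying at about -27° in world. The clamp is at (490.6,154) with yaw -4.5°. I now move above the tube.

```bash

python3 -m handwheel '[{"gripper":100,"travel":[0.029,-0.01675,0],"twist":0},{"gripper":100,"travel":[0.029,-0.01675,0],"twist":0},{"gripper":100,"travel":[0.029,-0.01675,0],"twist":0},{"gripper":100,"travel":[0.029,-0.01675,0],"twist":0},{"gripper":100,"travel":[0.029,-0.01675,0],"twist":0}]' >/dev/null
python3 -m handwheel '[{"gripper":100,"travel":[0.029,-0.01675,0],"twist":0},{"gripper":100,"travel":[0.029,-0.01675,0],"twist":0},{"gripper":100,"travel":[0.029,-0.01675,0],"twist":0},{"gripper":100,"travel":[0.029,-0.01675,0],"twist":0},{"gripper":100,"travel":[0.029,-0.01675,0],"twist":0}]' >/dev/null
python3 -m handwheel '[{"gripper":100,"travel":[0.029,-0.01675,0],"twist":0},{"gripper":100,"travel":[0.029,-0.01675,0],"twist":0},{"gripper":60,"travel":[0,0,0.018],"twist":0.1224},{"gripper":60,"travel":[0,0,0.018],"twist":0.1224},{"gripper":60,"travel":[0,0,0.018],"twist":0.1224}]'
python3 -m handwheel '[{"gripper":60,"travel":[0,0,0.018],"twist":0.1224},{"gripper":60,"travel":[0,0,0.018],"twist":0.1224},{"gripper":60,"travel":[0,0,0.018],"twist":0.1224},{"gripper":60,"travel":[0,0,0.018],"twist":0.1224},{"gripper":60,"travel":[0,0,0],"twist":0}]'
python3 - <<'E'
from fit import *
print(env.state())
T,S=frame("top"),frame("side")
print(ray(T,(313.2,191.4),25))
for c,f in(("top",T),("side",S)):
    for e in env.pinpoint(c,"tube_mid"):print(c,e["uv"],e["confidence"],ray(f,e["uv"],12.5))
i=S["frame"][180:300,260:400,::-1];cv2.imwrite("pics/s2.png",cv2.resize(i,None,fx=5,fy=5,interpolation=cv2.INTER_CUBIC))
E
```

```text
time_s: 2.65
ee_pos: [464.3, -213.3, 350.4]
ee_rot: [180.0, -0.1, 1.0]
force: [0.3, 0.1, -0.2]
gripper_width: 74.1
time_s: 3.07
ee_pos: [462.7, -213.6, 275.8]
ee_rot: [180.0, 0.4, -26.9]
force: [-0.7, -0.1, -0.3]
gripper_width: 54.7
{'time_s': 3.0667, 'qpos': array([-2.60743816e+01,  1.95586943e+01,  1.08577429e+02, -3.34880285e-03,
        5.22576285e+01,  9.08544019e+01]), 'qvel': array([ 0.03918887, -2.11805566, -2.84072141,  0.01571395,  3.3685919 ,
       -9.41441881]), 'effort': array([-3.32061457e-02, -3.82300901e+01, -1.96607083e+01,  3.13729048e-02,
       -5.66423535e-01,  8.86015166e-01]), 'ee_pos': array([ 462.74237694, -213.64306176,  275.76223835]), 'ee_rot': array([179.99149469,   0.39366902, -26.92675379]), 'force': array([-0.68728033, -0.13390534, -0.33896604]), 'torque': array([0.0706388 , 0.03944497, 0.01969894]), 'gripper_width': 54.69674808703111}
[ 463.86972895 -213.86087299   25.        ]
top [440.2, 212.1] 0.65 [ 374.89531276 -684.18966758   12.5       ]
side [293.5, 291.1] 0.95 [ 228.50824367 -432.17751675   12.5       ]
side [342.1, 230.7] 0.86 [ 476.31252972 -231.63833969   12.5       ]
side [255.5, 164.5] 0.75 [266.70699022 237.04135401  12.5       ]
side [366.0, 338.3] 0.66 [ 386.72943804 -672.4084205    12.5       ]
```

View pics/s2.png

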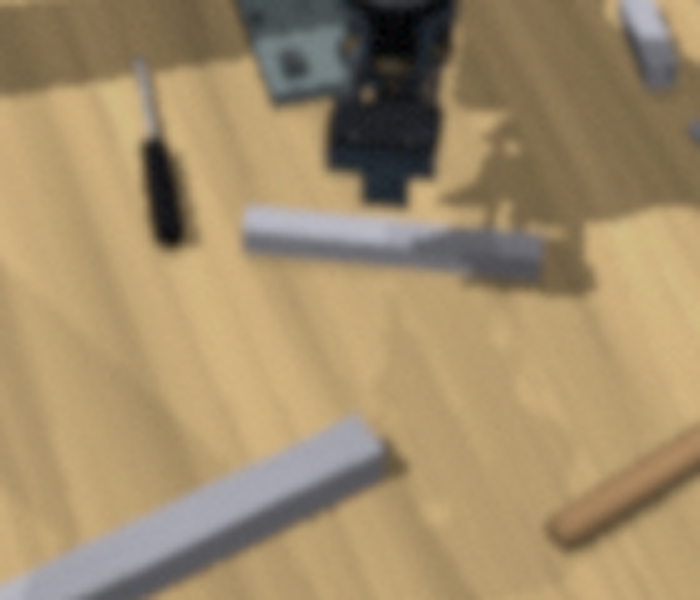

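The side crop (origin (260,180), ×5) shows the gripper right above the middle of the narrow tube (crop 393,238), with the bigger bar at the lower left. I descend and grip.

```bash

python3 -m handwheel '[{"gripper":60,"travel":[0.001,0,0.024],"twist":0},{"gripper":60,"travel":[0,0,0.024],"twist":0},{"gripper":60,"travel":[0,0,0.018],"twist":0},{"gripper":60,"travel":[0,0,0.012],"twist":0},{"gripper":60,"travel":[0,0,0.004],"twist":0}]'
python3 -m handwheel '[{"gripper":60,"travel":[0,0,0],"twist":0},{"gripper":20,"travel":[0,0,0],"twist":0},{"gripper":20,"travel":[0,0,0],"twist":0},{"gripper":20,"travel":[0,0,0],"twist":0},{"gripper":20,"travel":[0,0,0],"twist":0}]' 30
python3 -m handwheel '[{"gripper":20,"travel":[0,0,0],"twist":0},{"gripper":20,"travel":[0,0,0],"twist":0}]' 30
```

```text
time_s: 3.68
ee_pos: [464.7, -214.6, 196.2]
ee_rot: [180.0, 0.1, -26.7]
force: [0.2, -0.2, -0.3]
gripper_width: 54.3
time_s: 4.1
ee_pos: [465.0, -214.8, 197.6]
ee_rot: [180.0, -0.1, -26.8]
force: [0.4, 0.3, -0.7]
gripper_width: 30.8
time_s: 4.27
ee_pos: [464.9, -214.7, 197.4]
ee_rot: [-180.0, -0.1, -26.8]
force: [0.1, 0.5, 3.5]
gripper_width: 25.2
```

```bash

python3 -m handwheel '[{"gripper":20,"travel":[0,0,-0.010],"twist":0},{"gripper":20,"travel":[0,0,-0.020],"twist":0},{"gripper":20,"travel":[0,0,-0.020],"twist":0},{"gripper":20,"travel":[0,0,-0.020],"twist":-0.1},{"gripper":20,"travel":[0,0,-0.015],"twist":-0.12}]' 
python3 -m handwheel '[{"gripper":20,"travel":[0,0,0],"twist":-0.12},{"gripper":20,"travel":[0,0,0],"twist":-0.12},{"gripper":20,"travel":[0,0,0],"twist":-0.12},{"gripper":20,"travel":[0,0,0],"twist":-0.12},{"gripper":20,"travel":[0,0,0],"twist":-0.12}]' >/dev/null
python3 -m handwheel '[{"gripper":20,"travel":[0,0,0],"twist":-0.12},{"gripper":20,"travel":[0,0,0],"twist":-0.12},{"gripper":20,"travel":[0,0,0],"twist":-0.12},{"gripper":20,"travel":[0,0,0],"twist":-0.12},{"gripper":20,"travel":[0,0,0],"twist":-0.12}]' >/dev/null
python3 -m handwheel '[{"gripper":20,"travel":[0,0,0],"twist":-0.12},{"gripper":20,"travel":[0,0,0],"twist":-0.12},{"gripper":20,"travel":[0,0,0],"twist":-0.12},{"gripper":20,"travel":[0,0,0],"twist":-0.12},{"gripper":20,"travel":[0,0,0],"twist":-0.06}]'
python3 -m handwheel '[{"gripper":20,"travel":[0.0275,-0.0004,0],"twist":0},{"gripper":20,"travel":[0.0275,-0.0004,0],"twist":0},{"gripper":20,"travel":[0.0275,-0.0004,0],"twist":0},{"gripper":20,"travel":[0.0275,-0.0004,0],"twist":0},{"gripper":20,"travel":[0.0275,-0.0004,0],"twist":0}]'
python3 -m handwheel '[{"gripper":20,"travel":[0.0275,-0.0004,0],"twist":0},{"gripper":20,"travel":[0.0275,-0.0004,0],"twist":0},{"gripper":20,"travel":[0.0275,-0.0004,0],"twist":0},{"gripper":20,"travel":[0,0,0],"twist":0}]'
```

```text
time_s: 4.68
ee_pos: [464.7, -214.7, 283.7]
ee_rot: [180.0, -0.1, -13.9]
force: [0.1, -0.2, -0.6]
gripper_width: 24.9
time_s: 5.93
ee_pos: [464.4, -214.5, 282.1]
ee_rot: [-180.0, 0.0, 85.8]
force: [0.2, 0.1, -2.3]
gripper_width: 24.6
time_s: 6.35
ee_pos: [473.2, -76.2, 282.1]
ee_rot: [-180.0, 0.0, 85.5]
force: [-0.1, 0.5, -1.7]
gripper_width: 24.6
time_s: 6.68
ee_pos: [478.7, 8.2, 282.2]
ee_rot: [180.0, -0.1, 85.7]
force: [-0.2, 0.4, -1.3]
gripper_width: 24.6
```

```bash
python3 - <<'E'
from fit import *
s=env.state();print(s["ee_pos"],s["ee_rot"])
T,S=frame("top"),frame("side")
for c,f in(("top",T),("side",S)):
    for n in("tube_mid","slot_home","screw_axis","end_stop","slot_mouth"):
        for e in env.pinpoint(c,n):print(c,n,np.round(e["uv"],1),round(e["confidence"],2))
a=cv2.resize(T["frame"][140:240,190:315,::-1],(600,480),interpolation=cv2.INTER_CUBIC)
b=cv2.resize(S["frame"][120:240,280:380,::-1],(200*2,480),interpolation=cv2.INTER_CUBIC)
cv2.imwrite("pics/m3.png",cv2.resize(np.hstack([a,b]),(800,384)))
cv2.imwrite("pics/Traw.png",T["frame"][:,:,::-1])
E
```

```text
[478.708204     8.23845707 282.17768604] [ 1.79994075e+02 -8.84900379e-02  8.56835132e+01]
top tube_mid [437.7 213.2] 0.91
top tube_mid [252.6 186.7] 0.77
top tube_mid [373.3 249.8] 0.63
top tube_mid [211.8 188. ] 0.38
top screw_axis [203.8 176.7] 0.7
top end_stop [206.9 187.6] 0.65
top slot_mouth [262.9 192.4] 0.5
side tube_mid [256.2 164.6] 0.83
side tube_mid [366.2 338.2] 0.82
side tube_mid [324.5 176.5] 0.69
side tube_mid [292.7 289.5] 0.57
side slot_home [320.2 175.7] 0.62
side screw_axis [311.7 141.1] 0.91
side screw_axis [308.1 168.7] 0.75
side screw_axis [319.3 177.7] 0.53
side end_stop [311.4 161.3] 0.93
side slot_mouth [322.3 195.8] 0.66
```

View pics/m3.png

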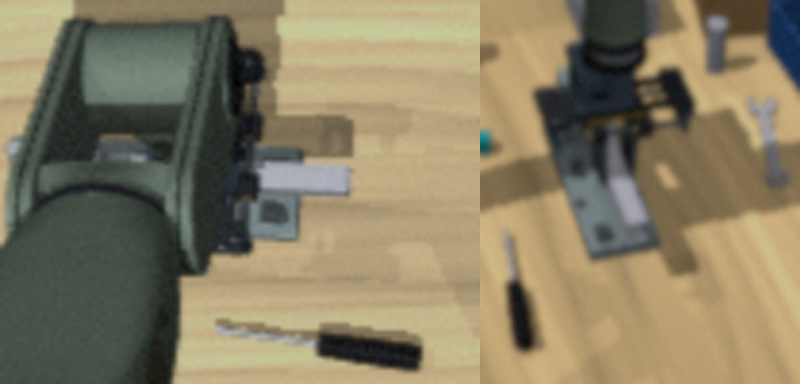

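```bash
python3 - <<'E'
from fit import *
T=frame("top")
t=lambda u,v:(190+u/3.84-.4,140+v/3.84-.4)
print("tube end top",ray(T,t(350,181.5),109.8))
for q,P in(((302,148),(45,-200,20)),((298,239),(-45,-200,20)),((275,212),(-23.5,-177.5,30))):
    print(ray(T,t(*q),P[2]),cl((490.6,154,np.radians(-4.5)),P))
E
```

```text
tube end top [ 466.48964758 -101.18093624  109.8       ]
[520.23616497 -46.2644227   20.        ] [519.76946087 -48.91412605  20.        ]
[430.02569399 -41.9753619   20.        ] [430.04690084 -41.85280744  20.        ]
[455.31340058 -21.21510211  30.        ] [453.24595317 -21.10903799  30.        ]
```

```bash

python3 -m handwheel '[{"gripper":20,"travel":[0.001,0,0.015],"twist":0},{"gripper":20,"travel":[0.001,0,0.015],"twist":0},{"gripper":20,"travel":[0.001,0,0.012],"twist":0},{"gripper":20,"travel":[0,0,0.006],"twist":0},{"gripper":20,"travel":[0,0,0],"twist":0}]'
python3 - <<'E'
from fit import *
s=env.state();print(s["ee_pos"],s["ee_rot"])
T,S=frame("top"),frame("side")
a=cv2.resize(T["frame"][165:215,235:295,::-1],(480,400),interpolation=cv2.INTER_CUBIC)
b=cv2.resize(S["frame"][155:210,300:344,::-1],(320,400),interpolation=cv2.INTER_CUBIC)
cv2.imwrite("pics/m4.png",np.hstack([a,b]))
z=s["ee_pos"][2]-172.4
p=s["ee_pos"]; u=np.array([np.cos(np.radians(s["ee_rot"][2])),np.sin(np.radians(s["ee_rot"][2])),0])
n=np.array([u[1],-u[0],0])
for c,f in(("T",T),("S",S)):
  for k in(-1,1):
    q=p-110*u+12.5*k*n;q[2]=z;print(c,"rear corner pred",k,proj(f,q))
  for P in((15.5,-190,30),(-15.5,-190,30),(45,-200,20),(-45,-200,20)):print(c,P,proj(f,cl((490.6,154,np.radians(-4.5)),P)))
E
```

```text
time_s: 7.75
ee_pos: [478.7, 7.9, 232.6]
ee_rot: [-179.8, 0.0, 85.5]
force: [-1.0, 0.7, -1.2]
gripper_width: 24.6
[478.65496233   7.8971205  232.59095016] [-1.79836676e+02  1.76340169e-02  8.54887786e+01]
T rear corner pred -1 [281.95874041 192.07970671]
T rear corner pred 1 [282.42427117 185.34370589]
T (15.5, -190, 30) [265.34906636 185.22834136]
T (-15.5, -190, 30) [264.71987319 193.40679608]
T (45, -200, 20) [268.95198909 178.24393918]
T (-45, -200, 20) [267.17114499 201.83485173]
S rear corner pred -1 [325.54903209 199.10738796]
S rear corner pred 1 [331.93607293 197.97455896]
S (15.5, -190, 30) [328.06789097 191.97195122]
S (-15.5, -190, 30) [320.40131598 193.31321386]
S (45, -200, 20) [335.9497435 194.2533871]
S (-45, -200, 20) [313.70026228 198.17718676]
```

View pics/m4.png

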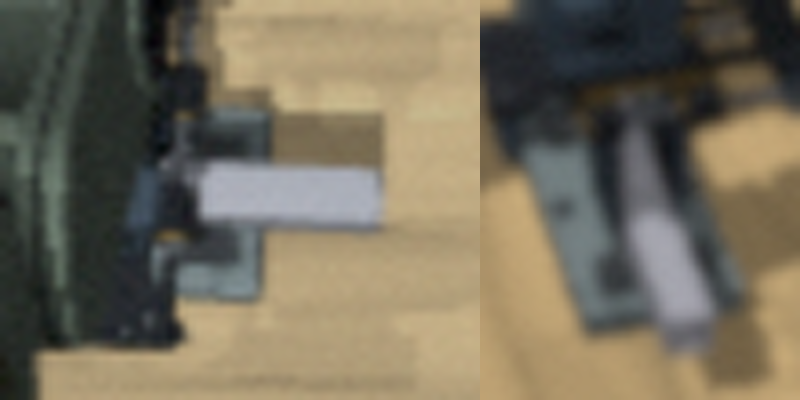

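The two views agree with the prediction to within half a pixel: tube rear corners at top uv (282.1,185.6) and plate corners at (268.3,177.9). The tube is centred on the slot to under 1 mm, so I lower it.

```bash

python3 -m handwheel '[{"gripper":20,"travel":[0.003,0.0002,0],"twist":0},{"gripper":20,"travel":[0.003,0.0002,0],"twist":0},{"gripper":20,"travel":[0,0,0.005],"twist":0},{"gripper":20,"travel":[0,0,0.004],"twist":0},{"gripper":20,"travel":[0,0,0],"twist":0}]'
python3 -m handwheel '[{"gripper":20,"travel":[0,0,0.002],"twist":0},{"gripper":20,"travel":[0,0,0.001],"twist":0},{"gripper":20,"travel":[0,0,0],"twist":0}]'
python3 -m handwheel '[{"gripper":20,"travel":[0,0,0.001],"twist":0},{"gripper":20,"travel":[0,0,0.001],"twist":0},{"gripper":20,"travel":[0,0,0],"twist":0}]'
```

```text
time_s: 8.27
ee_pos: [479.6, 14.0, 224.0]
ee_rot: [-179.9, 0.0, 85.5]
force: [0.5, 0.4, -0.6]
gripper_width: 24.8
time_s: 8.52
ee_pos: [479.9, 13.8, 221.5]
ee_rot: [-180.0, 0.0, 85.5]
force: [-0.0, -0.4, -1.2]
gripper_width: 24.8
time_s: 8.77
ee_pos: [479.9, 13.8, 219.6]
ee_rot: [-180.0, 0.0, 85.5]
force: [-0.1, 0.1, -1.3]
gripper_width: 25.4
```

```bash

python3 -m handwheel '[{"gripper":20,"travel":[0,0,0.001],"twist":0},{"gripper":20,"travel":[0,0,0.0008],"twist":0},{"gripper":20,"travel":[0,0,0],"twist":0}]'
python3 -m handwheel '[{"gripper":20,"travel":[0.009,0,0],"twist":0},{"gripper":20,"travel":[0.010,0,0],"twist":0},{"gripper":20,"travel":[0.010,0,0],"twist":0},{"gripper":20,"travel":[0.007,0,0],"twist":0},{"gripper":20,"travel":[0,0,0],"twist":0}]'
python3 -m handwheel '[{"gripper":20,"travel":[0.002,0,0],"twist":0},{"gripper":20,"travel":[0.002,0,0],"twist":0},{"gripper":20,"travel":[0.001,0,0],"twist":0},{"gripper":20,"travel":[0,0,0],"twist":0}]'
```

```text
time_s: 9.02
ee_pos: [479.9, 13.9, 217.8]
ee_rot: [-180.0, 0.0, 85.5]
force: [0.4, -0.0, -0.1]
gripper_width: 24.6
time_s: 9.43
ee_pos: [482.9, 51.4, 218.0]
ee_rot: [180.0, -0.0, 85.6]
force: [-0.3, 0.1, -1.6]
gripper_width: 24.6
time_s: 9.77
ee_pos: [483.2, 54.8, 217.9]
ee_rot: [180.0, 0.0, 85.5]
force: [0.5, -0.1, -1.2]
gripper_width: 25.0
```

```bash

python3 -m handwheel '[{"gripper":20,"travel":[0.001,0,0.0005],"twist":0},{"gripper":20,"travel":[0.001,0,0],"twist":0},{"gripper":20,"travel":[0,0,0],"twist":0}]'
python3 -m handwheel '[{"gripper":20,"travel":[0.001,0,0],"twist":0},{"gripper":20,"travel":[0.001,0,0],"twist":0},{"gripper":20,"travel":[0,0,0],"twist":0}]'
python3 -m handwheel '[{"gripper":20,"travel":[0.001,0,0],"twist":0},{"gripper":20,"travel":[0,0,0],"twist":0}]'
python3 -m handwheel '[{"gripper":20,"travel":[0.001,0,0],"twist":0},{"gripper":20,"travel":[0,0,0],"twist":0}]'
```

```text
time_s: 10.02
ee_pos: [483.4, 56.7, 217.5]
ee_rot: [180.0, 0.0, 85.5]
force: [-0.4, 0.4, -1.3]
gripper_width: 24.9
time_s: 10.27
ee_pos: [483.5, 58.8, 217.5]
ee_rot: [180.0, -0.0, 85.5]
force: [-0.0, 0.9, -0.6]
gripper_width: 24.8
time_s: 10.43
ee_pos: [483.6, 59.9, 217.5]
ee_rot: [180.0, -0.0, 85.5]
force: [0.4, -0.3, -0.7]
gripper_width: 25.1
time_s: 10.6
ee_pos: [483.7, 60.4, 217.5]
ee_rot: [180.0, 0.1, 85.5]
force: [-0.6, -4.4, 0.2]
gripper_width: 24.9
```

```bash

python3 -m handwheel '[{"gripper":20,"travel":[0.0005,0,0],"twist":0},{"gripper":20,"travel":[0,0,0],"twist":0}]'
python3 -m handwheel '[{"gripper":60,"travel":[0,0,0],"twist":0},{"gripper":60,"travel":[0,0,0],"twist":0},{"gripper":60,"travel":[0,0,0],"twist":0},{"gripper":60,"travel":[0,0,0],"twist":0}]'
python3 - <<'E'
from workcell import env;s=env.state();print(s["ee_pos"],s["ee_rot"],s["qpos"],s["torque"])
E
```

```text
time_s: 10.77
ee_pos: [483.7, 60.6, 217.5]
ee_rot: [180.0, 0.1, 85.5]
force: [0.4, -5.7, 0.5]
gripper_width: 24.9
time_s: 11.1
ee_pos: [483.7, 61.4, 217.4]
ee_rot: [180.0, -0.0, 85.5]
force: [-0.6, -0.5, 0.0]
gripper_width: 48.6
[483.68360013  61.43515807 217.4392565 ] [ 1.79995325e+02 -1.47000105e-02  8.54854839e+01] [5.88310138e+00 2.23716421e+01 1.15300061e+02 2.02216842e-02
 4.23210481e+01 1.03826674e+01] [-0.03838942 -0.07383322  0.0335438 ]
```

The force rose to about 5 N at the stop, so the tube is home. I release, lift, and move over the handle.

```bash

python3 -m handwheel '[{"gripper":60,"travel":[0,0,-0.010],"twist":0},{"gripper":60,"travel":[0,0,-0.025],"twist":0},{"gripper":60,"travel":[0,0,-0.035],"twist":0},{"gripper":60,"travel":[0,0,-0.035],"twist":0},{"gripper":60,"travel":[0,0,-0.035],"twist":0}]'
python3 -m handwheel '[{"gripper":60,"travel":[0,0,-0.030],"twist":0},{"gripper":60,"travel":[0.0,0,0],"twist":0}]'
python3 - <<'E'
from fit import *
T,S=frame("top"),frame("side")
for c,f in(("top",T),("side",S)):
    for n in("tube_mid","t_bar","screw_axis"):
        for e in env.pinpoint(c,n):
            if e["uv"][1]<190 and e["uv"][0]<330: print(c,n,np.round(e["uv"],1),round(e["confidence"],2),ray(f,e["uv"],32.5 if n=="tube_mid" else 150))
a=cv2.resize(T["frame"][160:220,190:290,::-1],(500,300),interpolation=cv2.INTER_CUBIC)
b=cv2.resize(S["frame"][125:200,290:340,::-1],(280,420),interpolation=cv2.INTER_CUBIC)
b=cv2.copyMakeBorder(b,0,0,0,20,0);a=cv2.copyMakeBorder(a,0,120,0,0,0)
cv2.imwrite("pics/m5.png",np.hstack([a,b]))
E
```

```text
time_s: 11.52
ee_pos: [483.3, 61.4, 358.9]
ee_rot: [-180.0, -0.0, 85.5]
force: [-0.2, 0.7, -0.1]
gripper_width: 54.8
time_s: 11.68
ee_pos: [484.9, 61.6, 393.7]
ee_rot: [179.3, -0.2, 85.5]
force: [0.6, 0.0, 0.8]
gripper_width: 54.8
top tube_mid [240.1 186.8] 0.72 [487.20991893  56.63288313  32.5       ]
top t_bar [205.8 180.5] 0.53 [487.1399503  150.06328865 150.        ]
top screw_axis [205.1 180.2] 0.93 [488.25333025 152.47139566 150.        ]
side tube_mid [319.8 177.2] 0.79 [488.03176423  53.4057636   32.5       ]
side tube_mid [253.9 166.1] 0.57 [253.86329865 205.52060526  32.5       ]
side t_bar [314.  139.1] 0.36 [497.10147739 152.09852542 150.        ]
side screw_axis [312.3 140.3] 0.97 [488.18964901 146.84724433 150.        ]
side screw_axis [320.7 177.4] 0.21 [446.89096011 -74.1709414  150.        ]
```

View pics/m5.png

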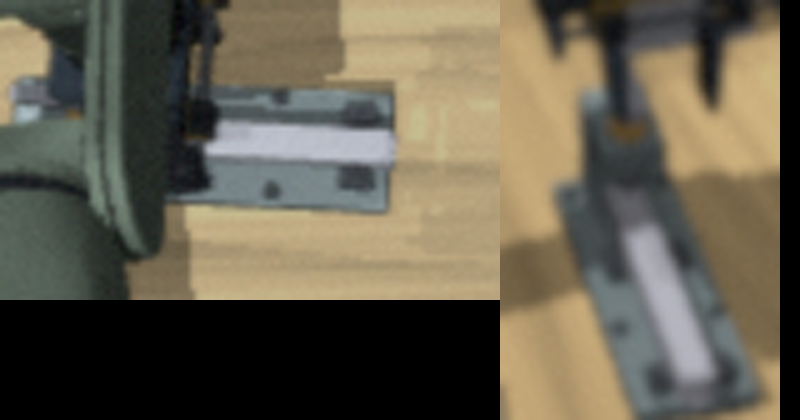

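The tube lies straight between the blocks and under the overarm, its rear end about 5 mm past the plate end at crop (393,145), as it should be when home. Now I go over the handle.

```bash

python3 -m handwheel '[{"gripper":60,"travel":[0.025,0,0],"twist":0},{"gripper":60,"travel":[0.030,0,0],"twist":0},{"gripper":60,"travel":[0.030,0,0],"twist":0},{"gripper":60,"travel":[0.008,0,0],"twist":0},{"gripper":60,"travel":[0,0,0],"twist":0}]'
python3 -m handwheel '[{"gripper":60,"travel":[0,0,0.015],"twist":0},{"gripper":60,"travel":[0,0,0.005],"twist":0},{"gripper":60,"travel":[0,0,0],"twist":0},{"gripper":60,"travel":[0,0,0],"twist":0}]'
python3 - <<'E'
from workcell import env;s=env.state();print(s["ee_pos"],s["ee_rot"],s["qpos"],s["torque"])
E
```

```text
time_s: 12.5
ee_pos: [491.1, 155.6, 386.5]
ee_rot: [-179.9, 0.0, 85.7]
force: [0.8, -0.4, -0.5]
gripper_width: 54.8
time_s: 12.83
ee_pos: [490.9, 153.1, 367.1]
ee_rot: [-179.9, 0.0, 85.4]
force: [0.0, 0.8, -0.1]
gripper_width: 54.5
[490.92499254 153.10783706 367.10974155] [-1.79931553e+02  4.65732852e-02  8.54278706e+01] [ 1.60455482e+01  1.45063156e+01  1.00836049e+02 -2.15486075e-02
  6.47381005e+01  2.06269152e+01] [-0.01827494 -0.06641913 -0.01946186]
```

```bash

python3 -m handwheel '[{"gripper":60,"travel":[0.001,0,0.015],"twist":0},{"gripper":60,"travel":[0,0,0.015],"twist":0},{"gripper":60,"travel":[0,0,0.009],"twist":0},{"gripper":60,"travel":[0,0,0.005],"twist":0},{"gripper":60,"travel":[0,0,0],"twist":0}]'
python3 -m handwheel '[{"gripper":0,"travel":[0,0,0],"twist":0},{"gripper":0,"travel":[0,0,0],"twist":0},{"gripper":0,"travel":[0,0,0],"twist":0},{"gripper":0,"travel":[0,0,0],"twist":0},{"gripper":0,"travel":[0,0,0],"twist":0}]' 10
python3 -m handwheel '[{"gripper":0,"travel":[0,0,0],"twist":0},{"gripper":0,"travel":[0,0,0],"twist":0},{"gripper":0,"travel":[0,0,0],"twist":0}]' 10
python3 - <<'E'
from workcell import env;s=env.state();print(s["ee_pos"],s["ee_rot"],s["torque"])
E
```

```text
time_s: 13.25
ee_pos: [490.9, 154.6, 322.8]
ee_rot: [-179.9, 0.0, 85.5]
force: [0.7, 0.1, 0.2]
gripper_width: 54.6
time_s: 13.67
ee_pos: [491.1, 155.0, 323.8]
ee_rot: [180.0, -0.0, 85.5]
force: [-0.7, 0.3, -0.4]
gripper_width: 24.0
time_s: 13.92
ee_pos: [491.7, 154.9, 323.7]
ee_rot: [179.9, -0.0, 85.5]
force: [4.0, -0.1, -1.3]
gripper_width: 14.8
[491.7464992  154.91817255 323.72760596] [ 1.79853352e+02 -1.98396473e-02  8.54542403e+01] [-0.19083067 -0.65689826 -0.32493134]
```

```bash

python3 -m handwheel '[{"gripper":0,"travel":[0,0.001,0],"twist":0},{"gripper":0,"travel":[0,0,0],"twist":0},{"gripper":0,"travel":[0,0,0],"twist":0}]' 45
python3 - <<'E'
from workcell import env;s=env.state();print(s["ee_pos"],s["ee_rot"],s["torque"])
E
```

```text
time_s: 14.17
ee_pos: [492.2, 154.9, 323.7]
ee_rot: [180.0, -0.0, 85.5]
force: [2.4, 0.2, 2.3]
gripper_width: 13.5
[492.21447954 154.92367391 323.69570477] [ 1.79968963e+02 -2.05160097e-02  8.54661314e+01] [ 0.01319777 -0.33483916 -0.26339365]
```

```bash
cat > st.py <<'E'
from workcell import env
import numpy as np
s=env.state();print(np.round(s["ee_pos"],1),round(s["ee_rot"][2],1),"F",np.round(s["force"],1),"Tz",round(s["torque"][2],3),"q6",round(s["qpos"][5],1))
E
python3 -m handwheel '[{"gripper":0,"travel":[0,0.0003,0],"twist":0.05},{"gripper":0,"travel":[0,0,0],"twist":0.05},{"gripper":0,"travel":[0,0,0],"twist":0.05},{"gripper":0,"travel":[0,0,0],"twist":0.05},{"gripper":0,"travel":[0,0,0],"twist":0.05}]' 45 >/dev/null; python3 st.py
python3 -m handwheel '[{"gripper":0,"travel":[0,0,0],"twist":0.05},{"gripper":0,"travel":[0,0,0],"twist":0.05},{"gripper":0,"travel":[0,0,0],"twist":0.05},{"gripper":0,"travel":[0,0,0],"twist":0.05},{"gripper":0,"travel":[0,0,0],"twist":0.05}]' >/dev/null; python3 st.py
```

```text
[492.1 155.1 323.7] 71.1 F [0.2 1.3 2.3] Tz 0.306 q6 35.1
[492.  155.2 323.7] 56.8 F [-0.5  2.   3.4] Tz 0.328 q6 49.4
```

```bash

python3 -m handwheel '[{"gripper":0,"travel":[0,0,0],"twist":0.08},{"gripper":0,"travel":[0,0,0],"twist":0.08},{"gripper":0,"travel":[0,0,0],"twist":0.08},{"gripper":0,"travel":[0,0,0],"twist":0.08},{"gripper":0,"travel":[0,0,0],"twist":0.08}]' >/dev/null; python3 st.py
python3 -m handwheel '[{"gripper":0,"travel":[0,0,0],"twist":0.08},{"gripper":0,"travel":[0,0,0],"twist":0.08},{"gripper":0,"travel":[0,0,0],"twist":0.08},{"gripper":0,"travel":[0,0,0],"twist":0.08},{"gripper":0,"travel":[0,0,0],"twist":0.08}]' >/dev/null; python3 st.py
python3 -m handwheel '[{"gripper":0,"travel":[0,0,0],"twist":0.08},{"gripper":0,"travel":[0,0,0],"twist":0.08},{"gripper":0,"travel":[0,0,0],"twist":0.08},{"gripper":0,"travel":[0,0,0],"twist":0.08},{"gripper":0,"travel":[0,0,0],"twist":0.08}]' >/dev/null; python3 st.py
python3 -m handwheel '[{"gripper":0,"travel":[0,0,0],"twist":0.05},{"gripper":0,"travel":[0,0,0],"twist":0.05},{"gripper":0,"travel":[0,0,0],"twist":0.05},{"gripper":0,"travel":[0,0,0],"twist":0.05}]' >/dev/null; python3 st.py
```

```text
[491.7 155.3 323.7] 33.8 F [-0.7  1.4  4.1] Tz 0.309 q6 72.4
[491.6 155.6 323.7] 10.8 F [-1.4  4.2  2.8] Tz 0.287 q6 95.3
[491.6 155.9 323.7] -12.1 F [-2.2  5.3  3.3] Tz 0.351 q6 118.2
[491.7 156.  323.7] -23.5 F [-1.8  5.4  2.6] Tz 0.251 q6 129.6
```

```bash

python3 -m handwheel '[{"gripper":0,"travel":[0,0,0],"twist":0.05},{"gripper":0,"travel":[0,0,0],"twist":0.05},{"gripper":0,"travel":[0,0,0],"twist":0.05},{"gripper":0,"travel":[0,0,0],"twist":0},{"gripper":0,"travel":[0,0,0],"twist":0}]' >/dev/null; python3 st.py
python3 -m handwheel '[{"gripper":45,"travel":[0,0,0],"twist":0},{"gripper":45,"travel":[0,0,0],"twist":0},{"gripper":45,"travel":[0,0,0],"twist":0},{"gripper":45,"travel":[0,0,0],"twist":0},{"gripper":45,"travel":[0,0,0],"twist":0}]'; python3 st.py
python3 -m handwheel '[{"gripper":45,"travel":[0,0,-0.010],"twist":0},{"gripper":45,"travel":[0,0,-0.020],"twist":0},{"gripper":45,"travel":[0,0,-0.015],"twist":0},{"gripper":45,"travel":[0,0,0],"twist":0}]'; python3 st.py
```

```text
[491.7 156.1 323.7] -32.0 F [-2.   7.1  2.7] Tz -0.199 q6 138.2
time_s: 17.42
ee_pos: [492.3, 154.7, 323.3]
ee_rot: [180.0, 0.0, -32.0]
force: [-0.2, -0.6, -0.2]
gripper_width: 40.5
[492.3 154.7 323.3] -32.0 F [-0.2 -0.6 -0.2] Tz -0.036 q6 138.2
time_s: 17.75
ee_pos: [493.2, 155.0, 372.0]
ee_rot: [-179.7, -0.3, -32.0]
force: [1.3, -0.1, 0.1]
gripper_width: 41.0
[493.2 155.  372. ] -32.0 F [ 1.3 -0.1  0.1] Tz 0.04 q6 138.2
```

```bash

for i in 1 2 3 4 5; do python3 -m handwheel '[{"gripper":45,"travel":[0,0,0],"twist":-0.1208},{"gripper":45,"travel":[0,0,0],"twist":-0.1208},{"gripper":45,"travel":[0,0,0],"twist":-0.1208},{"gripper":45,"travel":[0,0,0],"twist":-0.1208},{"gripper":45,"travel":[0,0,0],"twist":-0.1208}]'>/dev/null; done
python3 -m handwheel '[{"gripper":45,"travel":[0,0,0],"twist":-0.1208},{"gripper":45,"travel":[0,0,0],"twist":0},{"gripper":45,"travel":[0,0,0],"twist":0}]'>/dev/null; python3 st.py
```

```text
[492.2 154.8 368.1] 147.8 F [-0.   1.1  0.7] Tz -0.028 q6 -41.6
```

```bash

python3 -m handwheel '[{"gripper":45,"travel":[0.0013,0.001,0.015],"twist":0},{"gripper":45,"travel":[0,0,0.015],"twist":0},{"gripper":45,"travel":[0,0,0.010],"twist":0},{"gripper":45,"travel":[0,0,0.0045],"twist":0},{"gripper":45,"travel":[0,0,0],"twist":0}]'
python3 -m handwheel '[{"gripper":0,"travel":[0,0,0],"twist":0},{"gripper":0,"travel":[0,0,0],"twist":0},{"gripper":0,"travel":[0,0,0],"twist":0},{"gripper":0,"travel":[0,0,0],"twist":0},{"gripper":0,"travel":[0,0,0],"twist":0}]' 45
python3 -m handwheel '[{"gripper":0,"travel":[0,0,0],"twist":0},{"gripper":0,"travel":[0,0,0],"twist":0}]' 45; python3 st.py
python3 -m handwheel '[{"gripper":0,"travel":[0,0,0],"twist":0.04},{"gripper":0,"travel":[0,0,0],"twist":0.04},{"gripper":0,"travel":[0,0,0],"twist":0.04}]'>/dev/null; python3 st.py
```

```text
time_s: 20.5
ee_pos: [491.5, 156.3, 322.8]
ee_rot: [-179.9, -0.1, 147.9]
force: [-0.5, -0.6, -0.7]
gripper_width: 41.0
time_s: 20.92
ee_pos: [491.9, 156.4, 324.5]
ee_rot: [180.0, 0.0, 148.0]
force: [0.1, -0.2, 1.4]
gripper_width: 13.4
time_s: 21.08
ee_pos: [491.9, 156.4, 324.5]
ee_rot: [180.0, 0.0, 148.0]
force: [0.1, -0.8, 2.7]
gripper_width: 13.8
[491.9 156.4 324.5] 148.0 F [ 0.1 -0.8  2.7] Tz -0.154 q6 -41.6
[491.9 156.5 324.5] 141.1 F [-0.7  1.1  4.1] Tz 0.317 q6 -34.7
```

```bash

for i in 1 2 3 4 5 6; do python3 -m handwheel '[{"gripper":0,"travel":[0,0,0],"twist":0.04},{"gripper":0,"travel":[0,0,0],"twist":0.04}]'>/dev/null; python3 st.py; done
```

```text
[491.9 156.5 324.5] 136.5 F [ 0.7 -0.1  2.8] Tz 0.271 q6 -30.1
[491.9 156.5 324.5] 131.9 F [-0.1  0.7  3.4] Tz 0.297 q6 -25.5
[492.  156.5 324.5] 127.3 F [-0.6  0.1  2.1] Tz 0.303 q6 -20.9
[492.  156.5 324.4] 122.7 F [ 0.9 -0.3  2.8] Tz 0.34 q6 -16.4
[492.  156.5 324.4] 118.2 F [-0.   0.5  2.5] Tz 0.354 q6 -11.8
[492.  156.5 324.5] 113.6 F [ 0.1 -0.   3.5] Tz 0.309 q6 -7.2
```

```bash

for i in 1 2 3 4 5 6; do python3 -m handwheel '[{"gripper":0,"travel":[0,0,0],"twist":0.04},{"gripper":0,"travel":[0,0,0],"twist":0.04}]'>/dev/null; python3 st.py; done
```

```text
[492.  156.5 324.4] 109.0 F [0.8 0.  2.6] Tz 0.254 q6 -2.6
[492.  156.6 324.5] 104.4 F [-1.5  0.5  3.1] Tz 0.322 q6 2.0
[492.1 156.6 324.5] 99.8 F [0.2 1.  2.4] Tz 0.309 q6 6.6
[492.1 156.6 324.4] 95.3 F [ 0.3 -0.4  2.8] Tz 0.362 q6 11.1
[492.1 156.6 324.4] 90.7 F [-0.2  0.6  1.9] Tz 0.394 q6 15.7
[492.1 156.6 324.4] 86.1 F [ 0.2 -0.2  2.9] Tz 0.359 q6 20.3
```

```bash

for i in 1 2 3 4 5; do python3 -m handwheel '[{"gripper":0,"travel":[0,0,0],"twist":0.04},{"gripper":0,"travel":[0,0,0],"twist":0.04}]'>/dev/null; python3 st.py; done
```

```text
[492.1 156.6 324.5] 81.5 F [0.2 0.1 2.5] Tz 0.378 q6 24.9
[492.2 156.5 324.5] 76.9 F [ 0.9 -0.1  1.3] Tz 0.381 q6 29.5
[492.2 156.6 324.5] 72.3 F [0.2 0.8 2.4] Tz 0.447 q6 34.0
[492.2 156.5 324.5] 67.8 F [1.  0.6 1.8] Tz 0.456 q6 38.6
[492.2 156.6 324.5] 63.2 F [ 1.5 -0.4  3.1] Tz 0.515 q6 43.2
```

```bash

for i in 1 2 3; do python3 -m handwheel '[{"gripper":0,"travel":[0,0,0],"twist":0.04},{"gripper":0,"travel":[0,0,0],"twist":0.05}]'>/dev/null; python3 st.py; done
```

```text
[492.2 156.5 324.4] 58.0 F [1.  0.6 1.9] Tz 0.502 q6 48.4
[492.2 156.5 324.5] 52.9 F [-0.1 -0.3  1.5] Tz 0.478 q6 53.5
[492.3 156.5 324.5] 47.7 F [ 2.  -0.4  1.7] Tz 0.552 q6 58.7
```

The torque is about 0.25 N·m above free turning, with touch at about yaw 104° and now about 1 rad past. I stop here, release and back off.

```bash

python3 -m handwheel '[{"gripper":0,"travel":[0,0,0],"twist":0},{"gripper":45,"travel":[0,0,0],"twist":0},{"gripper":45,"travel":[0,0,0],"twist":0},{"gripper":45,"travel":[0,0,0],"twist":0},{"gripper":45,"travel":[0,0,0],"twist":0}]'
python3 st.py
python3 -m handwheel '[{"gripper":45,"travel":[0,0,-0.010],"twist":0},{"gripper":45,"travel":[0,0,-0.025],"twist":0},{"gripper":45,"travel":[0,0,-0.030],"twist":0},{"gripper":45,"travel":[0,0,-0.030],"twist":0},{"gripper":45,"travel":[0,0,0],"twist":0}]'
python3 -m handwheel '[{"gripper":45,"travel":[-0.015,0.030,0],"twist":0},{"gripper":45,"travel":[-0.015,0.030,0],"twist":0},{"gripper":45,"travel":[-0.015,0.030,0],"twist":0},{"gripper":45,"travel":[-0.015,0.030,0],"twist":0},{"gripper":45,"travel":[0,0,0],"twist":0}]'
python3 - <<'E'
from fit import *
T,S=frame("top"),frame("side")
for c,f in(("top",T),("side",S)):
    for e in env.pinpoint(c,"tube_mid"):
        if e["uv"][1]<190: print(c,np.round(e["uv"],1),round(e["confidence"],2),ray(f,e["uv"],32.5))
a=cv2.resize(T["frame"][150:230,170:290,::-1],(480,320),interpolation=cv2.INTER_CUBIC)
b=cv2.resize(S["frame"][125:205,280:360,::-1],(320,320),interpolation=cv2.INTER_CUBIC)
cv2.imwrite("pics/m6.png",np.hstack([a,b]))
E
python3 st.py
```

```text
time_s: 25.08
ee_pos: [491.6, 156.3, 323.6]
ee_rot: [-180.0, 0.0, 47.7]
force: [0.6, 0.2, -0.1]
gripper_width: 37.1
[491.6 156.3 323.6] 47.7 F [ 0.6  0.2 -0.1] Tz 0.004 q6 58.6
time_s: 25.5
ee_pos: [492.8, 156.7, 425.6]
ee_rot: [179.6, -0.6, 47.7]
force: [0.2, 0.2, 0.8]
gripper_width: 40.9
time_s: 25.92
ee_pos: [541.7, 27.1, 419.1]
ee_rot: [179.8, 0.1, 47.5]
force: [0.1, -0.5, 0.4]
gripper_width: 41.0
top [238.6 189.4] 0.58 [477.52163922  62.10340296  32.5       ]
side [254.5 161.1] 0.81 [263.92711491 235.96313629  32.5       ]
side [318.1 177. ] 0.55 [481.94624895  56.75259974  32.5       ]
[539.9  31.8 419. ] 47.7 F [-0.2  0.5  0.1] Tz 0.02 q6 44.4
```

View pics/m6.png

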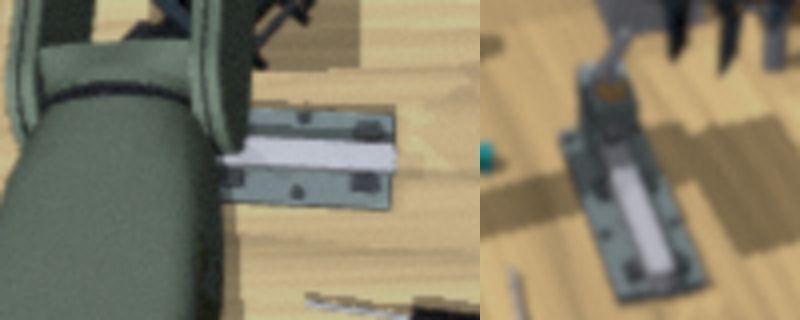

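The tube is straight in the slot with its rear end at the same place (crop 395,155). The handle is turned and stays, and the gripper is clear. I hand the job in.

```bash
python3 -c "
from workcell import env
print(env.job_done(), env.state()['time_s'])"
```

```text
the job is handed in; nothing more can be done
the job is handed in; nothing more can be done
```

The narrow grey tube (about 220 × 25 mm) is in the clamp slot, against the upright and clamped. The job is handed in; the last clock reading before that was about 26 s, and no verdict was given.

- **Placing:** I laid the tube between the guide blocks and slid it until the force rose to about 5 N at the upright. By the arm's reading its middle was then at clamp y of about -94 mm, against -95 mm when home.
- **Tightening:** I turned the T-handle clockwise in two grips, about 3.8 rad in all. The torque ran at about 0.30 N·m when free and reached about 0.55 N·m at the end. A fit to the readings puts the pad's touch at about 2.8 rad. That leaves it about 1 rad past touching, or about 50 N.
- **Last checks:** The final pictures show the tube straight in the slot, with its rear end unmoved. The handle stayed where I left it, and the gripper is clear with forces near zero.

**Weak points:**
- The pad force is inferred from the noisy torque (about ±0.04 N·m) and the angle; I could not measure it directly.
- The networks' last positions for the tube's middle differ between the cameras by about 5 mm. In x, the top camera's differs from the arm's reading by about 6 mm. I relied on the picture and the force contact instead.

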